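# Draw the bench stone out from under the stacked boards and set it in its holder

### The arm

A 6-joint arm with a two-finger parallel gripper is mounted at the origin on the work surface. World frame = base frame: x ahead of the robot, y to its left, z up, the work surface at z = 0. Lengths are in m, angles in rad, forces in N, time in s.
With the tool pointing down it reaches from about 0.3 to 0.95 m from the base axis. Payload 3.1 kg.
Tool frame: the origin (TCP) lies at the very end of the fingers, on their centre line; the grasp point (between the pads) lies 19 mm behind it; z points along the fingers, y is the line along which they close (so a half turn about z gives the same grasp; the last joint's range is limited). The gripper opens to 85 mm and grips with 20 to 120 N. Pads are 22 mm wide; open, the fingers measure 114 mm over their backs; the gripper's body (76 mm by 85 mm) begins 54 mm behind the grasp point. The pads swing forward as they close: fully open they stand 13 mm farther back than shut.
Start: joints at [-1.203, 0.308, 1.634, -0, 1.2, -0.07], TCP at [0.265, -0.566, 0.231] pointing down, gripper open.
Joint ranges: [-3.06, 3.06], [-0.79, 1.96], [0.05, 2.63], [-1.19, 4.34], [0.05, 2.64], [-2.94, 2.94]. Speed limits (rad/s): [2.79, 2.79, 3.14, 3.14, 3.14, 3.14].

### API

Orientations are given as [roll, pitch, yaw] about the fixed x, y, z axes, in that order (R = Rz(yaw) Ry(pitch) Rx(roll)).
In Python, from plant import get_obs, get_image, camera_model, close_job gives the robot as it stands. The module is installed in compiled form; this text tells all that it offers.
- The arm moves only by the tool arm_command, never from a script. Its argument "moves" is one flat list of numbers, 7 for each row, row after row: the turn, a rotation vector about the tool's x, y, z in units of 8 degrees (1.0 is 8 degrees), then the shift along the tool's x, y, z in units of 50 mm (1.0 is 50 mm), then the finger opening in mm, from 0 to 85.4. In form: [rx, ry, rz, dx, dy, dz, grip, rx, ry, rz, dx, dy, dz, grip, ...]. A call has 1 to 20 rows; each row is the pose to reach, as a shift and turn from the pose commanded when the call began, along the tool's axes at that moment; what a row does not reach only later rows make up. A row lasts 1/10 s, in which the tool goes at most 50 mm and 8.59 degrees, less where a joint would pass 70% of its speed; a pose out of reach is approached as far as the arm can. A call with a gripper value outside its range is refused whole. The fingers move at their own pace and stop on an object; "newtons" is the grip in N (left out, the last holds). Time passes only in rows, so rows that repeat a pose let the fingers close. It gives the time, the measured TCP pose, the force, the opening and the grip force at its end, in the units of the state.
- get_obs(): the state, without advancing time (a new reading comes with each control period).
- get_image(name): name is "scene" or "side" or "wrist"; returns the picture (400x640x3 uint8, blue, green, red); there is no depth.
- camera_model(name): a dict with "mtx" (3x3 intrinsics, pixels), "rvec" (rotation vector, rad) and "tvec" (3), from world to camera coordinates, as OpenCV has them; the wrist camera has in their place "mount" (4x4, takes a point from camera to tool coordinates, whose origin is the TCP and whose axes are the flange's). Camera axes: x right, y down, z forward; pixel columns grow to the right and rows downward; lengths in m; the calibration is good to about 2 mm. The wrist camera is an equidistant fisheye: a pixel r from the principal point sees the ray r / f radians off the axis. A picture is of the moment at which its call begins: read the wrist's pose just before it. camera_model takes no time and is no camera call.
- close_job(): hands the job in; it is judged then, once.
The state is a dict: "t": time; "joint_positions": joint angles; "joint_velocities": joint speeds; "joint_torque": joint torques, N m; "tcp_pos": TCP position; "tool_rot": TCP orientation; "force": force on the tool from outside, world axes, zero at the start; "moment": the same for the moment, N m; "finger_gap": finger opening in m; "grip_force": force on a finger pad.
Only numpy, scipy, OpenCV 4.12 (cv2) and the standard library are available. Lean on these libraries where they do the work, as an engineer would, in place of code of your own. Each camera call takes 0.05 s, during which the arm holds its last target. There are 200 camera calls.

### The job

The sharpening stone lies under the stack of boards with the tin on top; draw it out towards the robot, between the two bench dogs, leaving the stack standing there in one piece (let it settle down onto the bench; do not unstack or carry it). Then set the stone flat in its wooden holder, between the two end cleats. The stone is brittle: never press down on it with more than about 20 N, and leave the other things on the bench where they are.

Things in the scene. Friction and masses are not known exactly. Their poses are not given: they have to be found in the camera images.
- stone: grey sharpening stone, flat block 125 (x) x 50 (y) x 10 (z) mm, 160 g, loose, brittle. Origin: centre of its underside. It starts flat on the bench under board1, its last 22 to 27 mm (-x end) sticking out between the dogs, flush with their robot-side faces. Force between it and the bench (robot's press plus 5 to 9 N of stack) or the holder must never pass 36 N; it is stiff: 1 mm low is too much
- lip (a point): middle of the stone's -x end, at its top edge (62.5 mm from the origin, 10 mm up): the part that shows. The dogs leave no room for fingers beside it until it has come some 35 mm out. Closed fingertips pressed on its top with 14 to 18 N drag it, much less slips: stone, boards and bench rub at about 0.35, fingertips at 0.8 or more; board1's front face is 22 to 27 mm behind
- stops: two round steel bench dogs fixed upright, each 25 mm in diameter, 34 mm high, axes 85 mm apart along y (60 mm clear between them). Origin: midway between the axes at bench height; -x points out to the robot's side, the way the stone is to be drawn. The stack stands on the +x side against the dogs, which keep board1 from following the stone
- board1: lowest board, wood, 125 (x) x 170 (y) x 20 (z) mm, 0.2 to 0.4 kg, loose, too wide to pass the dogs. Origin: centre of its underside. It lies on the stone, 10 mm above the bench, -x face 0.5 to 1.5 mm from the dogs, and reaches some 25 mm farther back than the stone. As the stone comes out the stack rocks back up to 0.2 rad, then settles flat on the bench
- board2: second board, wood, 110 (x) x 150 (y) x 18 (z) mm, 0.13 to 0.27 kg, loose, lying on board1. Origin: centre of its underside
- board3: third board, wood, 95 (x) x 120 (y) x 16 (z) mm, about 0.12 kg, loose, lying on board2. Origin: centre of its underside
- tin: round metal tin with lid, 63 mm in diameter, 45 mm high, 80 to 130 g, loose, standing on board3. Origin: centre of its underside
- holder: wooden stone holder, fixed: base board 177 (x) x 64 (y) mm, top 16 mm above the bench, a cleat across each end (24 mm along x, 54 mm wide, 7 mm above the base's top), open sides. Cleats' inner faces are 129 mm apart: the stone fits with 2 mm to spare at each end, either way round. Origin: centre of its underside, x along its length
- seat (a point): centre of the top of the holder's base, midway between the cleats, 16 mm above the bench, axes as the holder: the stone's origin belongs here with its x along this x (either way)
- parts_tray: open steel tray, 160 (x) x 100 (y) x 28 mm high, with washers and screws, fixed to the bench; not needed. It and the holder swap sides from start to start. Origin: centre of its underside
- chisel_wide: bench chisel lying flat, 255 mm long (x), 27 mm high, loose bystander. Origin: below its middle, on the bench
- chisel_narrow: narrower bench chisel lying flat, 235 mm long (x), 27 mm high, loose bystander. Origin: below its middle, on the bench
- oil_bottle: amber oil bottle with a black spout, 44 mm in diameter, 118 mm high, loose bystander. Origin: centre of its underside
- try_square: try square lying flat: stock 115 x 22 x 16 mm along x, blade 28 mm wide and 135 mm out along +y, loose bystander. Origin: centre of the stock's underside
Not all that is in view belongs to the job. What is shaped like the board3 but green is not meant. Of the things that look like the stone, the larger one is meant.

How it is judged:
By the outcome, as a careful person would: the job done as asked, in the order asked, and still so for the second after the job is handed in, with the robot touching nothing.
It also fails if it takes over 72 s, if anything falls off the work surface, if the arm or the gripper's body presses on something with over 40 N, if the wrist force passes 120 N, or if a joint passes its speed limit or range.

## Working session

There is one attempt and no reset: what is moved stays moved. The work goes in short steps, Python scripts to look and compute and a tool call to move; the robot and the scene stay as the last step left them, time stands still between calls to the robot, and variables do not carry over. Pictures are saved under pics/ and viewed, at most 10 in all, crops included, and the job is handed in when it is done.

Besides the shell and the picture viewer there is one more tool, called after "Emit:" as name(argument=value, ...), one argument or row to a line, values as JSON. arm_command: Moves the arm, as the interface text tells. Its arguments: {"type":"object","properties":{"moves":{"type":"array"},"newtons":{"type":"number"}},"required":["moves"]}

```bash
mkdir -p pics; cat > h.py <<'E'
import numpy as np, cv2
from plant import get_obs, get_image, camera_model, close_job
from scipy.spatial.transform import Rotation as R
def ray(name,uv,obs=None):
    m=camera_model(name); K=np.array(m["mtx"]); u,v=uv
    if "mount" in m:
        x=(u-K[0,2])/K[0,0]; y=(v-K[1,2])/K[1,1]; r=np.hypot(x,y)
        s=np.sin(r)/r if r>1e-9 else 1
        d=np.array([x*s,y*s,np.cos(r)]); M=np.array(m["mount"])
        T=np.eye(4); T[:3,:3]=R.from_euler('xyz',obs["tool_rot"]).as_matrix() if len(obs["tool_rot"])==3 else np.array(obs["tool_rot"]); T[:3,3]=obs["tcp_pos"]
        C=T@M; return C[:3,3],C[:3,:3]@d
    Rm=cv2.Rodrigues(np.array(m["rvec"],float))[0]; t=np.array(m["tvec"],float).ravel()
    d=np.linalg.inv(K)@[u,v,1]; return -Rm.T@t, Rm.T@d/np.linalg.norm(d)
def plane(name,uv,z,obs=None):
    o,d=ray(name,uv,obs); return o+d*(z-o[2])/d[2]
def tri(rays):
    A=sum(np.eye(3)-np.outer(d,d) for o,d in rays); b=sum((np.eye(3)-np.outer(d,d))@o for o,d in rays)
    return np.linalg.solve(A,b)
E
python3 - <<'E'
from h import *
o=get_obs(); print(o)
for n in("scene","side","wrist"):
    cv2.imwrite(f"pics/{n}0.png",get_image(n)); print(n,camera_model(n))
E
```

```text
{'t': 0.0, 'joint_positions': array([-1.20267523e+00,  3.09007380e-01,  1.63522835e+00, -1.22895419e-05,
        1.19966484e+00, -6.96794200e-02]), 'joint_velocities': array([-7.65470353e-04,  1.99383125e-05,  4.90972709e-04,  7.39780220e-04,
       -5.00438721e-04, -2.79626622e-03]), 'joint_torque': array([-7.00887977e-04, -4.15255165e+01, -2.76664782e+01, -9.92828177e-05,
        1.02037849e-02, -1.15253667e-05]), 'tcp_pos': array([ 0.26465092, -0.56528258,  0.23002567]), 'tool_rot': array([-3.13928954e+00, -1.49269027e-04,  4.37804811e-01]), 'force': array([-0.05224454,  0.06495263,  0.97938565]), 'moment': array([-0.00051917, -0.02180709,  0.00853593]), 'grip_force': 0.0, 'finger_gap': 0.08538909527491005}
scene {'mtx': array([[402.46601147,   0.        , 325.7198735 ],
       [  0.        , 402.46601147, 200.81678191],
       [  0.        ,   0.        ,   1.        ]]), 'rvec': array([ 1.71973981,  1.94726518, -0.69426989]), 'tvec': array([ 0.03918022, -0.34032951,  1.56051447])}
side {'mtx': array([[395.26484948,   0.        , 323.25671914],
       [  0.        , 395.26484948, 198.39607565],
       [  0.        ,   0.        ,   1.        ]]), 'rvec': array([ 0.82406209, -2.53017179,  1.11796911]), 'tvec': array([0.42006455, 0.25960835, 0.7477848 ])}
wrist {'mtx': array([[309.70691629,   0.        , 320.2377426 ],
       [  0.        , 309.70691629, 203.18543623],
       [  0.        ,   0.        ,   1.        ]]), 'mount': array([[ 3.81495230e-04, -9.49614549e-01, -3.13419945e-01,
         8.05980345e-02],
       [ 9.99999558e-01,  6.31442871e-04, -6.95974458e-04,
         2.61298091e-04],
       [ 8.58814261e-04, -3.13419541e-01,  9.49614371e-01,
        -1.41575344e-01],
       [ 0.00000000e+00,  0.00000000e+00,  0.00000000e+00,
         1.00000000e+00]])}
```

View pics/scene0.png

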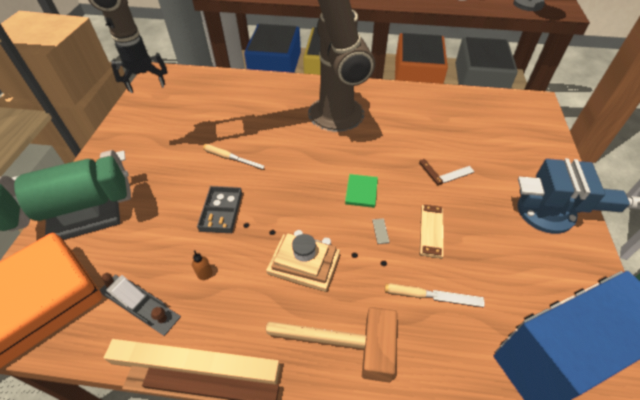

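View pics/side0.png

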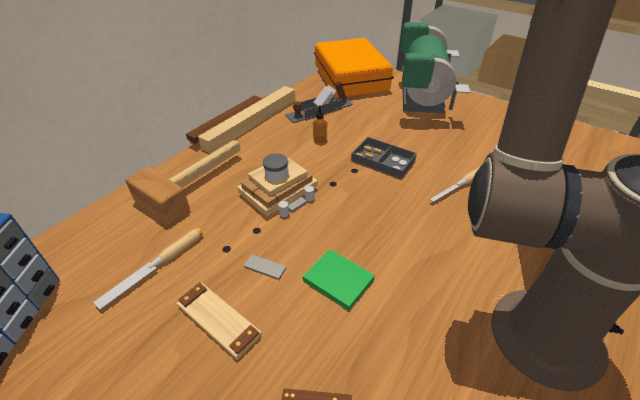

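Scene: the stack with the tin is at (303,262), dogs are at about (281,238) and (327,241), the holder at (432,230) and the tray at (220,209). Stone candidates are the grey end between the dogs, side (299,204), and a small loose grey block, side (265,266) / scene (381,231). The small one is the decoy, so I choose the end under the stack. The green block at scene (362,190) is also a decoy. Next I'll check with a crop and rough positions.

```bash
python3 - <<'E'
from h import *
im=cv2.imread("pics/side0.png"); cv2.imwrite("pics/crop1.png",cv2.resize(im[140:370,160:400],None,fx=2.5,fy=2.5,interpolation=cv2.INTER_CUBIC))
for n,uv,z in[("side",(284,204),.034),("side",(309,189),.034),("side",(299,204),.01),("side",(265,266),.01),("scene",(281,235),.034),("scene",(327,238),.034),("scene",(432,230),.016),("scene",(432,208),.023),("scene",(430,252),.023),("scene",(303,240),.12),("scene",(381,231),.01)]:
    print(n,uv,plane(n,uv,z).round(3))
E
```

```text
side (284, 204) [0.612 0.038 0.034]
side (309, 189) [ 0.596 -0.042  0.034]
side (299, 204) [ 0.599 -0.003  0.01 ]
side (265, 266) [0.535 0.195 0.01 ]
scene (281, 235) [ 0.612 -0.093  0.034]
scene (327, 238) [0.606 0.039 0.034]
scene (432, 230) [0.527 0.342 0.016]
scene (432, 208) [0.448 0.344 0.023]
scene (430, 252) [0.609 0.332 0.023]
scene (303, 240) [ 0.677 -0.015  0.12 ]
scene (381, 231) [0.545 0.193 0.01 ]
```

View pics/crop1.png

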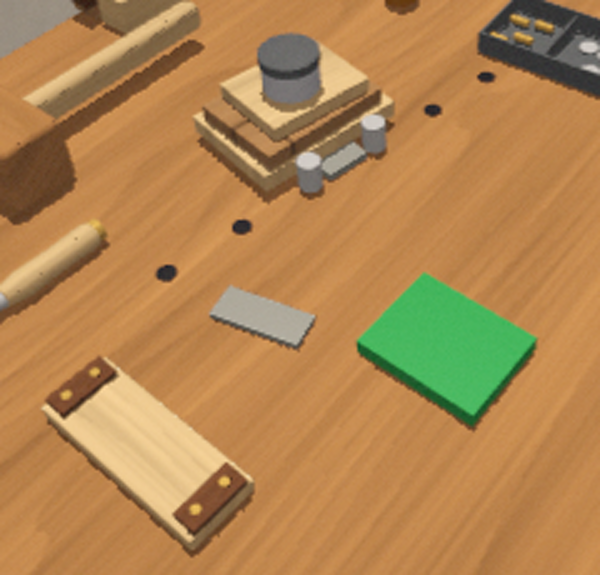

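The crop shows the chosen stone end at about (345,160), between the dogs, and the small loose block at (262,316) as the decoy. Next I'll move the wrist camera over the robot side of the dogs.

Emit:
arm_command(
  moves=[0,0,-17.95,9.2,-8.6,-0.2,85,0,0,-17.95,9.2,-8.6,-0.2,85,0,0,-17.95,9.2,-8.6,-0.2,85,0,0,-17.95,9.2,-8.6,-0.2,85,0,0,-17.95,9.2,-8.6,-0.2,85,0,0,-17.95,9.2,-8.6,-0.2,85,0,0,-17.95,9.2,-8.6,-0.2,85,0,0,-17.95,9.2,-8.6,-0.2,85,0,0,-17.95,9.2,-8.6,-0.2,85,0,0,-17.95,9.2,-8.6,-0.2,85,0,0,-17.95,9.2,-8.6,-0.2,85,0,0,-17.95,9.2,-8.6,-0.2,85,0,0,-17.95,9.2,-8.6,-0.2,85,0,0,-17.95,9.2,-8.6,-0.2,85,0,0,-17.95,9.2,-8.6,-0.2,85,0,0,-17.95,9.2,-8.6,-0.2,85,0,0,-17.95,9.2,-8.6,-0.2,85,0,0,-17.95,9.2,-8.6,-0.2,85,0,0,-17.95,9.2,-8.6,-0.2,85,0,0,-17.95,9.2,-8.6,-0.2,85],
)

```text
t: 2.15
tcp_pos: [0.4991, 0.0184, 0.2411]
tool_rot: [3.142, -0.0, 2.942]
force: [-0.5, 0.2, 0.2]
finger_gap: 0.0848
grip_force: 0.0
```

```bash
cat > snap.py <<'E'
import sys,pickle
from h import *
n=sys.argv[1]; o=get_obs(); im=get_image("wrist"); cv2.imwrite(f"pics/{n}.png",im); pickle.dump(o,open(f"pics/{n}.pkl","wb"))
print(o["t"],o["tcp_pos"].round(4),o["tool_rot"].round(4),o["force"].round(2),o["joint_positions"].round(2))
E
python3 snap.py w1
```

```text
2.15 [0.4991 0.0184 0.2411] [ 3.1416e+00 -2.0000e-04  2.9424e+00] [-0.48  0.25  0.18] [-0.05  0.05  1.91  0.    1.17 -1.42]
```

View pics/w1.png

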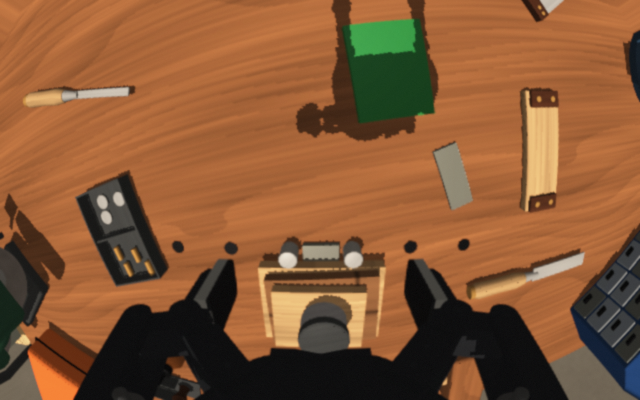

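w1 shows the stone end at (321,250), dog tops at (288,260) and (353,259), and the holder at (540,150), with cleats at (543,98) and (540,202). I'll take a second, shifted view.

Emit:
arm_command(
  moves=[0,0,0,1.0,1.8,0.8,85,0,0,0,1.0,1.8,0.8,85,0,0,0,1.0,1.8,0.8,85,0,0,0,1.0,1.8,0.8,85,0,0,0,1.0,1.8,0.8,85,0,0,0,1.0,1.8,0.8,85],
)

```text
t: 2.8
tcp_pos: [0.4692, 0.1155, 0.2022]
tool_rot: [3.141, 0.002, 2.943]
force: [1.2, 0.5, -0.6]
finger_gap: 0.0849
grip_force: 0.0
```

```bash
python3 snap.py w2; python3 - <<'E'
import cv2,numpy as np
a=cv2.imread("pics/w1.png");b=cv2.imread("pics/w2.png")
A=cv2.resize(a[215:300,240:400],None,fx=4,fy=4,interpolation=cv2.INTER_CUBIC)
for n in("w1","w2"):
    im=cv2.imread(f"pics/{n}.png"); hsv=cv2.cvtColor(im,cv2.COLOR_BGR2HSV)
    g=((hsv[...,1]<70)&(hsv[...,2]>70)).astype(np.uint8)
    N,L,S,C=cv2.connectedComponentsWithStats(g)
    print(n,[(C[i].round(1).tolist(),S[i].tolist()) for i in range(1,N) if S[i,4]>60 and C[i][1]<300])
    # holder
    m=((hsv[...,0]<16)&(hsv[...,2]<110)&(hsv[...,1]>100)).astype(np.uint8)
    N,L,S,C=cv2.connectedComponentsWithStats(m)
    print(' brown',[(C[i].round(1).tolist(),S[i].tolist()) for i in range(1,N) if 80<S[i,4]<1500 and C[i][1]<300])
cv2.imwrite("pics/c2.png",np.vstack([A[:340],cv2.resize(b,(640,400))[:250]]))
E
```

```text
2.8 [0.4692 0.1155 0.2022] [3.1414e+00 2.1000e-03 2.9428e+00] [ 1.15  0.54 -0.57] [ 0.15  0.06  1.99 -0.    1.09 -1.22]
w1 [([549.9, 4.0], [540, 0, 23, 13, 163]), ([95.0, 92.9], [62, 87, 68, 14, 566]), ([452.8, 175.2], [434, 143, 38, 66, 1422]), ([110.8, 206.3], [87, 180, 47, 53, 1380]), ([129.8, 248.1], [108, 230, 41, 44, 662]), ([287.8, 256.2], [278, 242, 20, 26, 375]), ([352.4, 255.7], [344, 242, 19, 27, 380]), ([320.7, 251.7], [303, 244, 36, 17, 537]), ([554.9, 266.9], [525, 253, 59, 28, 668]), ([617.0, 282.5], [607, 271, 21, 24, 101]), ([630.4, 295.7], [621, 284, 19, 23, 89])]
 brown [([418.8, 14.8], [408, 0, 22, 51, 339]), ([534.8, 9.0], [522, 0, 26, 22, 296]), ([627.5, 55.0], [623, 31, 15, 50, 156]), ([433.0, 76.1], [427, 53, 11, 47, 207]), ([532.9, 121.3], [520, 88, 38, 122, 822]), ([138.3, 211.9], [87, 171, 82, 108, 430]), ([541.4, 201.3], [529, 193, 27, 19, 332]), ([10.4, 208.6], [4, 194, 14, 35, 219]), ([608.6, 262.9], [572, 224, 68, 82, 418]), ([314.3, 255.3], [283, 237, 63, 31, 425]), ([355.9, 240.9], [344, 237, 20, 11, 81]), ([516.4, 270.4], [466, 249, 114, 45, 655]), ([269.8, 259.8], [260, 253, 20, 14, 199])]
w2 [([522.5, 8.6], [505, 0, 42, 25, 578]), ([41.5, 135.9], [15, 132, 54, 10, 437]), ([393.3, 219.7], [370, 185, 47, 71, 1806]), ([70.4, 240.8], [61, 222, 21, 39, 207]), ([59.8, 243.6], [48, 224, 25, 40, 332]), ([619.9, 294.3], [609, 282, 22, 25, 100]), ([254.3, 295.9], [236, 289, 37, 15, 491])]
 brown [([327.2, 21.1], [312, 0, 31, 48, 846]), ([497.4, 15.2], [476, 0, 41, 36, 687]), ([620.1, 65.1], [613, 31, 27, 74, 271]), ([497.1, 145.8], [478, 115, 48, 138, 1183]), ([36.0, 130.0], [0, 126, 75, 12, 231]), ([87.8, 247.9], [44, 210, 77, 101, 347]), ([502.6, 244.6], [486, 234, 35, 23, 481]), ([595.5, 288.9], [542, 235, 98, 111, 615]), ([15.0, 282.0], [0, 245, 36, 97, 1077]), ([247.4, 280.2], [227, 259, 49, 41, 133]), ([504.2, 296.9], [429, 268, 124, 45, 407])]
```

View pics/c2.png

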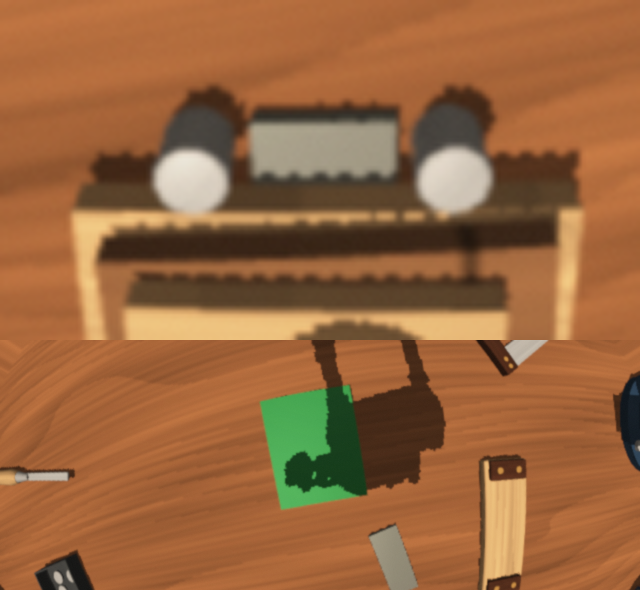

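```bash
python3 - <<'E'
from h import *
import pickle
O={n:pickle.load(open(f"pics/{n}.pkl","rb")) for n in("w1","w2")}
I={n:cv2.imread(f"pics/{n}.png") for n in O}
def comp(n,mask,pt):
    N,L=cv2.connectedComponents(mask.astype(np.uint8)); return (L==L[pt[1],pt[0]]).astype(np.uint8)
H={n:cv2.cvtColor(I[n],cv2.COLOR_BGR2HSV) for n in O}
st={"w1":(321,251),"w2":(254,296)}; ho={"w1":(540,150),"w2":(503,190)}
P={}
for n in O:
    h=H[n]; m=comp(n,(h[...,1]<70)&(h[...,2]>70),st[n])
    def world(m,z):
        c=max(cv2.findContours(m,cv2.RETR_EXTERNAL,cv2.CHAIN_APPROX_NONE)[0],key=cv2.contourArea)[:,0]
        return np.array([plane(n,p,z,O[n])[:2] for p in c])
    def rep(tag,w):
        r=cv2.minAreaRect((w*1000).astype(np.float32)); b=cv2.boxPoints(r)
        print(n,tag,np.round(r[0],1),np.round(r[1],1),"ang",round(r[2],2),b.round(1).tolist())
    rep("stone",world(m,.010))
    print("  colour",h[ho[n][1],ho[n][0]])
    b=comp(n,(h[...,0]>14)&(h[...,0]<32)&(h[...,2]>150)&(h[...,1]<150),ho[n]); rep("base",world(b,.016)); P[n]=b
    cv2.imwrite(f"pics/m{n}.png",b*255)
    ys=np.where(b)[0]; print("  base px",[ (np.where(b)[1][ys==v].min(),np.where(b)[1][ys==v].max(),v) for v in (ys.min()+3,ys.max()-3)], ys.min(),ys.max())
print("stone centre tri",tri([ray("w1",(320.7,251.9),O["w1"]),ray("w2",(254.3,296),O["w2"])]).round(4))
print("dogs", plane("w1",(287.8,260.2),.034,O["w1"]).round(4),plane("w1",(353.2,260.2),.034,O["w1"]).round(4))
c={n:cv2.moments(P[n],True) for n in P}; c={n:(m["m10"]/m["m00"],m["m01"]/m["m00"]) for n,m in c.items()}
print("base cen tri",c,tri([ray(n,c[n],O[n]) for n in O]).round(4))
E
```

```text
Traceback (most recent call last):
  File "h.py", line 15, in plane
    o,d=ray(name,uv,obs); return o+d*(z-o[2])/d[2]
        ~~~^^^^^^^^^^^^^
  File "h.py", line 5, in ray
    m=camera_model(name); K=np.array(m["mtx"]); u,v=uv
ValueError: cameras: scene, side, wrist
```

```bash
sed -i 's/m=camera_model(name)/m=camera_model("wrist" if name[0]=="w" else name)/' h.py; cat > meas.py <<'E'
from h import *
import pickle
O={n:pickle.load(open(f"pics/{n}.pkl","rb")) for n in("w1","w2")}
I={n:cv2.imread(f"pics/{n}.png") for n in O}
def comp(n,mask,pt):
    N,L=cv2.connectedComponents(mask.astype(np.uint8)); return (L==L[pt[1],pt[0]]).astype(np.uint8)
H={n:cv2.cvtColor(I[n],cv2.COLOR_BGR2HSV) for n in O}
st={"w1":(321,251),"w2":(254,296)}; ho={"w1":(540,150),"w2":(503,190)}
P={}
for n in O:
    h=H[n]
    def world(m,z):
        c=max(cv2.findContours(m,cv2.RETR_EXTERNAL,cv2.CHAIN_APPROX_NONE)[0],key=cv2.contourArea)[:,0]
        return np.array([plane(n,p,z,O[n])[:2] for p in c])
    def rep(tag,w):
        r=cv2.minAreaRect((w*1000).astype(np.float32)); b=cv2.boxPoints(r)
        print(n,tag,np.round(r[0],1),np.round(r[1],1),"ang",round(r[2],2),b.round(1).tolist())
    rep("stone",world(comp(n,(h[...,1]<70)&(h[...,2]>70),st[n]),.010))
    print("  colour",h[ho[n][1],ho[n][0]])
    b=comp(n,(h[...,0]>14)&(h[...,0]<32)&(h[...,2]>150)&(h[...,1]<150),ho[n]); rep("base",world(b,.016)); P[n]=b
print("stone centre tri",tri([ray("w1",(320.7,251.9),O["w1"]),ray("w2",(254.3,296),O["w2"])]).round(4))
print("dogs", plane("w1",(287.8,260.2),.034,O["w1"]).round(4),plane("w1",(353.2,260.2),.034,O["w1"]).round(4))
c={n:cv2.moments(P[n],True) for n in P}; c={n:(m["m10"]/m["m00"],m["m01"]/m["m00"]) for n,m in c.items()}
print("base cen tri",c,tri([ray(n,c[n],O[n]) for n in O]).round(4))
E
python3 meas.py
```

```text
w1 stone [608.5  -3.4] [48.  23.4] ang 81.04 [[593.2000122070312, -25.299999237060547], [616.2999877929688, -28.899999618530273], [623.7000122070312, 18.5], [600.5999755859375, 22.100000381469727]]
  colour [ 17 122 232]
w1 base [524.7 340.1] [ 64.  172.8] ang 87.05 [[436.79998779296875, 312.6000061035156], [609.2999877929688, 303.70001220703125], [612.5999755859375, 367.6000061035156], [440.1000061035156, 376.5]]
w2 stone [608.1  -2.3] [50.2 22.7] ang 78.67 [[592.0, -24.700000762939453], [614.2000122070312, -29.200000762939453], [624.0999755859375, 20.100000381469727], [601.9000244140625, 24.5]]
  colour [ 16 128 225]
w2 base [524.7 340.5] [ 63.4 174.2] ang 87.05 [[436.1000061035156, 313.29998779296875], [610.0999755859375, 304.3999938964844], [613.4000244140625, 367.6000061035156], [439.29998779296875, 376.6000061035156]]
stone centre tri [ 0.6107 -0.0032  0.0058]
dogs [ 0.5999 -0.0443  0.034 ] [0.6165 0.0379 0.034 ]
base cen tri {'w1': (541.1296164772727, 149.6775568181818), 'w2': (503.2846842366982, 186.7533565390353)} [0.5237 0.3421 0.0086]
```

```bash
python3 - <<'E'
from h import *
import pickle
o=pickle.load(open("pics/w1.pkl","rb"))
print(tri([ray("scene",(304,240)),ray("side",(275.6,160.8))]).round(4), plane("scene",(304,240),.109).round(4),plane("side",(275.6,160.8),.109).round(4))
a=np.vstack([cv2.resize(cv2.imread("pics/scene0.png")[215:300,250:350],None,fx=4,fy=4,interpolation=cv2.INTER_CUBIC)[:,:400]])
b=cv2.resize(cv2.imread("pics/w1.png")[270:355,270:370],None,fx=4,fy=4,interpolation=cv2.INTER_CUBIC)
cv2.imwrite("pics/tin.png",np.hstack([a,b]))
E
```

```text
[ 0.6723 -0.0123  0.1104] [ 0.6699 -0.0145  0.109 ] [ 0.6738 -0.0109  0.109 ]
```

View pics/tin.png

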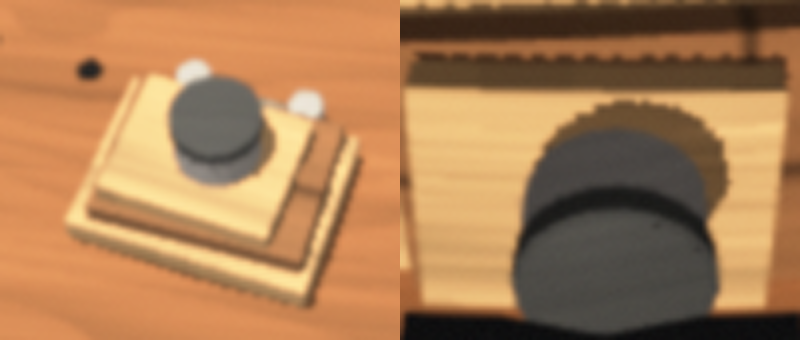

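w1 close-up: the tin base's front is at pixel (323,302) and the lid's front edge at (324,321). Scene: the lid centre is at (304,244.5).

```bash
python3 - <<'E'
from h import *
import pickle
o=pickle.load(open("pics/w1.pkl","rb"))
y=np.radians(-11); x=np.array([np.cos(y),np.sin(y),0]); lip=np.array([.5967,-.0012,0])
for p in(plane("w1",(323,302),.064,o),plane("w1",(323.7,321),.109,o),plane("scene",(304,244.5),.109),plane("w1",(321,245.3),.01,o)): print(p.round(4),((p-lip)@x).round(4))
o=get_obs(); Rm=R.from_euler('xyz',o["tool_rot"]).as_matrix()
for d in(.002,.006):
  t=lip+x*d+[0,0,.05]; print(d,t.round(4),(Rm.T@(t-o["tcp_pos"])/.05).round(3))
E
```

```text
[ 0.652  -0.0088  0.064 ] 0.0557
[ 0.6462 -0.0072  0.109 ] 0.0497
[ 0.6838 -0.0123  0.109 ] 0.0876
[ 0.5987 -0.0006  0.01  ] 0.0018
0.002 [ 0.5987 -0.0016  0.05  ] [-2.997 -1.783  3.049]
0.006 [ 0.6026 -0.0023  0.05  ] [-3.077 -1.782  3.049]
```

Emit:
arm_command(
  moves=[0,0,0,-1,-0.6,0,0,0,0,0,-2,-1.2,0,0,0,0,0,-3.06,-1.78,0,0,0,0,0,-3.06,-1.78,0,0,0,0,0,-3.06,-1.78,1,0,0,0,0,-3.06,-1.78,1.8,0,0,0,0,-3.06,-1.78,2.5,0,0,0,0,-3.06,-1.78,3.05,0,0,0,0,-3.06,-1.78,3.3,0,0,0,0,-3.06,-1.78,3.5,0,0,0,0,-3.06,-1.78,3.6,0,0,0,0,-3.06,-1.78,3.6,0,0,0,0,-3.06,-1.78,3.6,0],
  newtons=40,
)

```text
t: 4.15
tcp_pos: [0.6017, -0.0009, 0.0227]
tool_rot: [3.141, 0.003, 2.944]
force: [0.3, 0.3, 0.2]
finger_gap: 0.0002
grip_force: 0.0
```

```bash
python3 snap.py w3
```

```text
4.15 [ 0.6017 -0.0009  0.0227] [3.1413e+00 2.6000e-03 2.9441e+00] [0.29 0.35 0.19] [-0.07  0.53  1.8  -0.    0.81 -1.45]
```

View pics/w3.png

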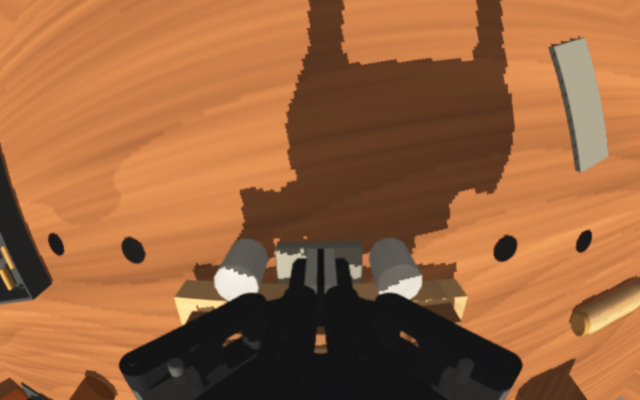

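w3: the closed fingertips are at (320,255), over the lip and between the dogs at (240,270) and (395,270), so they're well placed. I'll go down in fine steps.

Emit:
arm_command(
  moves=[0,0,0,0,0,0.1,0,0,0,0,0,0,0.16,0,0,0,0,0,0,0.2,0,0,0,0,0,0,0.22,0,0,0,0,0,0,0.22,0,0,0,0,0,0,0.22,0],
)

```text
t: 4.8
tcp_pos: [0.6005, -0.0008, 0.0102]
tool_rot: [3.142, 0.0, 2.944]
force: [0.3, -0.1, 0.3]
finger_gap: -0.0
grip_force: 0.0
```

Emit:
arm_command(
  moves=[0,0,0,0,0,0.005,0,0,0,0,0,0,0.01,0,0,0,0,0,0,0.01,0],
)

```text
t: 5.1
tcp_pos: [0.6005, -0.0008, 0.0101]
tool_rot: [3.142, -0.0, 2.944]
force: [-0.9, -0.0, 2.7]
finger_gap: -0.0
grip_force: 1.5
```

Emit:
arm_command(
  moves=[0,0,0,0,0,0.005,0,0,0,0,0,0,0.005,0,0,0,0,0,0,0.005,0],
)

```text
t: 5.4
tcp_pos: [0.6006, -0.0009, 0.0101]
tool_rot: [-3.142, 0.0, 2.944]
force: [-1.4, 0.7, 4.9]
finger_gap: 0.0001
grip_force: 2.5
```

Emit:
arm_command(
  moves=[0,0,0,0,0,0.005,0,0,0,0,0,0,0.01,0,0,0,0,0,0,0.01,0],
)

```text
t: 5.7
tcp_pos: [0.6006, -0.0009, 0.0101]
tool_rot: [-3.142, -0.0, 2.944]
force: [-2.5, 0.3, 7.8]
finger_gap: -0.0001
grip_force: 3.9
```

Emit:
arm_command(
  moves=[0,0,0,0,0,0.008,0,0,0,0,0,0,0.016,0,0,0,0,0,0,0.016,0],
)

```text
t: 6.0
tcp_pos: [0.6006, -0.0008, 0.01]
tool_rot: [-3.141, -0.0, 2.944]
force: [-4.2, 1.0, 12.3]
finger_gap: -0.0001
grip_force: 6.0
```

Emit:
arm_command(
  moves=[0,0,0,0,0,0.006,0,0,0,0,0,0,0.012,0,0,0,0,0.02,0,0.014,0,0,0,0,0.04,0,0.014,0,0,0,0,0.06,0,0.014,0,0,0,0,0.08,0,0.014,0],
)

```text
t: 6.6
tcp_pos: [0.6005, -0.0008, 0.01]
tool_rot: [3.141, 0.009, 2.944]
force: [2.5, -1.6, 6.2]
finger_gap: 0.0002
grip_force: 2.9
```

Emit:
arm_command(
  moves=[0,0,0,0,0,0.008,0,0,0,0,0,0,0.016,0,0,0,0,0,0,0.024,0,0,0,0,0,0,0.024,0],
)

```text
t: 7.0
tcp_pos: [0.6005, -0.0008, 0.01]
tool_rot: [3.141, 0.008, 2.944]
force: [-1.2, -0.8, 14.4]
finger_gap: 0.0003
grip_force: 7.1
```

Emit:
arm_command(
  moves=[0,0,0,0.02,0,0.006,0,0,0,0,0.04,0,0.012,0,0,0,0,0.06,0,0.018,0,0,0,0,0.08,0,0.025,0,0,0,0,0.1,0,0.032,0,0,0,0,0.12,0,0.038,0,0,0,0,0.12,0,0.038,0],
)

```text
t: 7.7
tcp_pos: [0.6004, -0.0007, 0.0099]
tool_rot: [3.141, 0.02, 2.945]
force: [6.4, -2.2, 12.7]
finger_gap: -0.0001
grip_force: 6.0
```

Emit:
arm_command(
  moves=[0,0,0,0.02,0,0.01,0,0,0,0,0.04,0,0.02,0,0,0,0,0.06,0,0.028,0,0,0,0,0.08,0,0.036,0,0,0,0,0.1,0,0.042,0,0,0,0,0.12,0,0.048,0,0,0,0,0.12,0,0.048,0],
)

```text
t: 8.4
tcp_pos: [0.5991, 0.0002, 0.0099]
tool_rot: [3.139, 0.03, 2.944]
force: [10.4, -4.0, 16.1]
finger_gap: 0.0003
grip_force: 7.7
```

Emit:
arm_command(
  moves=[0,0,0,0.02,0,0,0,0,0,0,0.04,0,0,0,0,0,0,0.06,0,0,0,0,0,0,0.08,0,0,0,0,0,0,0.1,0,0,0,0,0,0,0.12,0,0,0],
)

```text
t: 9.0
tcp_pos: [0.5939, 0.0017, 0.0099]
tool_rot: [3.138, 0.031, 2.944]
force: [9.9, -2.9, 14.2]
finger_gap: 0.0
grip_force: 7.2
```

```bash
python3 snap.py w4; python3 - <<'E'
import cv2
im=cv2.imread("pics/w4.png"); cv2.imwrite("pics/w4c.png",cv2.resize(im[200:320,230:410],None,fx=4,fy=4))
E
```

```text
9.0 [0.5939 0.0017 0.0099] [3.1384 0.031  2.9441] [ 9.93 -2.85 14.23] [-0.07  0.53  1.84 -0.    0.74 -1.44]
```

View pics/w4c.png

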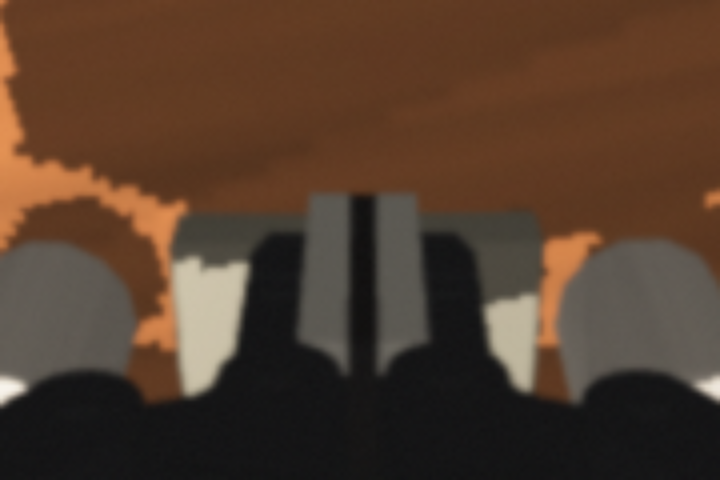

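w4: the stone's end has moved out with the fingertips to just beyond the dogs, and nothing has slipped. I'll continue.

Emit:
arm_command(
  moves=[0,0,0,0.03,0,0.003,0,0,0,0,0.06,0,0.006,0,0,0,0,0.09,0,0.006,0,0,0,0,0.12,0,0.006,0,0,0,0,0.15,0,0.006,0,0,0,0,0.18,0,0.006,0,0,0,0,0.21,0,0.006,0,0,0,0,0.24,0,0.006,0,0,0,0,0.27,0,0.006,0,0,0,0,0.3,0,0.006,0],
)

```text
t: 10.05
tcp_pos: [0.5801, 0.0047, 0.0099]
tool_rot: [3.138, 0.033, 2.944]
force: [10.4, -2.6, 15.5]
finger_gap: 0.0
grip_force: 7.7
```

Emit:
arm_command(
  moves=[0,0,0,0.03,0,0,0,0,0,0,0.06,0,0,0,0,0,0,0.09,0,0,0,0,0,0,0.12,0,0,0,0,0,0,0.15,0,0,0,0,0,0,0.18,0,0,0,0,0,0,0.21,0,0,0,0,0,0,0.24,0,0,0,0,0,0,0.27,0,0,0,0,0,0,0.3,0,0,0,0,0,0,0.33,0,0,0,0,0,0,0.36,0,0,0,0,0,0,0.39,0,0,0],
)

```text
t: 11.35
tcp_pos: [0.5617, 0.0085, 0.0099]
tool_rot: [3.138, 0.034, 2.944]
force: [11.6, -3.2, 15.4]
finger_gap: 0.0
grip_force: 7.7
```

Emit:
arm_command(
  moves=[0,0,0,0.02,0,0.004,0,0,0,0,0.05,0,0.007,0,0,0,0,0.08,0,0.007,0,0,0,0,0.11,0,0.007,0,0,0,0,0.14,0,0.007,0,0,0,0,0.17,0,0.007,0,0,0,0,0.2,0,0.007,0,0,0,0,0.23,0,0.007,0,0,0,0,0.26,0,0.007,0,0,0,0,0.29,0,0.007,0],
)

```text
t: 12.35
tcp_pos: [0.5477, 0.0115, 0.0098]
tool_rot: [3.138, 0.034, 2.944]
force: [9.4, -2.3, 20.0]
finger_gap: -0.0001
grip_force: 10.0
```

```bash
python3 - <<'E'
from h import *
im=get_image("side"); cv2.imwrite("pics/s5.png",cv2.resize(im[130:290,200:380],None,fx=4,fy=3.75))
E
```

```text
(no output)
```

View pics/s5.png

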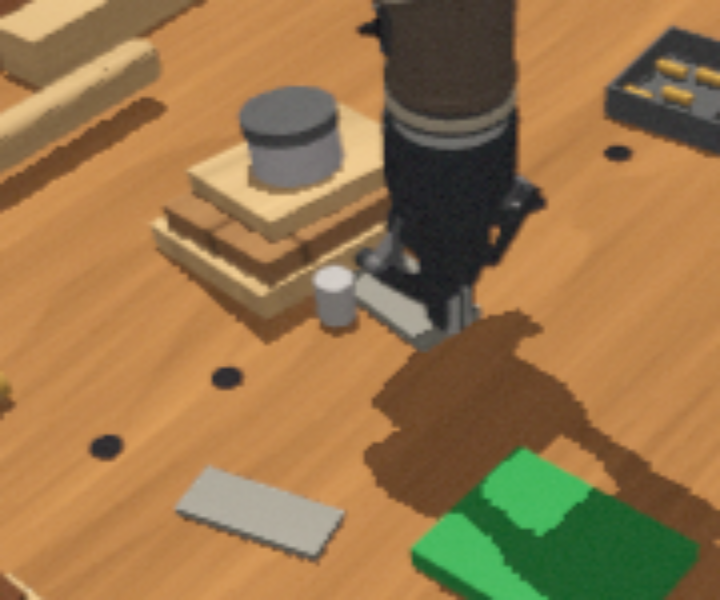

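s5: the stone is about half out at (395,305), and the stack has tipped slightly back in one piece. The press is at 20 N, so I'll ease it to about 16 and continue.

Emit:
arm_command(
  moves=[0,0,0,0,0,-0.012,0,0,0,0,0.02,0,-0.012,0,0,0,0,0.05,0,-0.012,0,0,0,0,0.08,0,-0.012,0,0,0,0,0.11,0,-0.012,0,0,0,0,0.14,0,-0.012,0],
)

```text
t: 13.0
tcp_pos: [0.5396, 0.0131, 0.0098]
tool_rot: [3.138, 0.031, 2.944]
force: [9.5, -1.7, 19.4]
finger_gap: -0.0005
grip_force: 9.5
```

Emit:
arm_command(
  moves=[0,0,0,0,0,-0.01,0,0,0,0,0.02,0,-0.016,0,0,0,0,0.05,0,-0.018,0,0,0,0,0.08,0,-0.018,0,0,0,0,0.11,0,-0.018,0,0,0,0,0.14,0,-0.018,0,0,0,0,0.17,0,-0.018,0],
)

```text
t: 13.7
tcp_pos: [0.5298, 0.0149, 0.0099]
tool_rot: [3.138, 0.028, 2.944]
force: [7.7, -1.4, 18.7]
finger_gap: -0.0002
grip_force: 8.7
```

Emit:
arm_command(
  moves=[0,0,0,0,0,-0.01,0,0,0,0,0.02,0,-0.02,0,0,0,0,0.05,0,-0.024,0,0,0,0,0.08,0,-0.026,0,0,0,0,0.11,0,-0.028,0,0,0,0,0.14,0,-0.03,0,0,0,0,0.17,0,-0.03,0],
)

```text
t: 14.4
tcp_pos: [0.5189, 0.0168, 0.0099]
tool_rot: [3.139, 0.023, 2.944]
force: [7.1, -1.4, 14.0]
finger_gap: 0.0002
grip_force: 7.0
```

Emit:
arm_command(
  moves=[0,0,0,0.02,0,0,0,0,0,0,0.04,0,-0.002,0,0,0,0,0.06,0,-0.004,0,0,0,0,0.08,0,-0.006,0,0,0,0,0.1,0,-0.006,0,0,0,0,0.12,0,-0.008,0,0,0,0,0.14,0,-0.008,0,0,0,0,0.16,0,-0.01,0,0,0,0,0.18,0,-0.01,0,0,0,0,0.2,0,-0.01,0],
)

```text
t: 15.4
tcp_pos: [0.5084, 0.0189, 0.0099]
tool_rot: [3.139, 0.022, 2.944]
force: [6.3, -1.4, 12.9]
finger_gap: 0.0
grip_force: 6.5
```

Emit:
arm_command(
  moves=[0,0,0,0.02,0,0,0,0,0,0,0.04,0,0,0,0,0,0,0.06,0,0,0,0,0,0,0.08,0,0,0,0,0,0,0.1,0,0,0,0,0,0,0.12,0,0,0,0,0,0,0.14,0,0,0,0,0,0,0.16,0,0,0,0,0,0,0.18,0,0,0,0,0,0,0.2,0,0,0,0,0,0,0.22,0,0,0,0,0,0,0.24,0,0,0],
)

```text
t: 16.6
tcp_pos: [0.4964, 0.0213, 0.0099]
tool_rot: [3.139, 0.021, 2.944]
force: [5.4, -1.0, 14.1]
finger_gap: 0.0002
grip_force: 7.3
```

```bash
python3 - <<'E'
from h import *
import pickle
o=pickle.load(open("pics/w2.pkl","rb"));h=cv2.cvtColor(cv2.imread("pics/w2.png"),cv2.COLOR_BGR2HSV)
m=((h[...,0]>45)&(h[...,0]<80)&(h[...,1]>100)&(h[...,2]>30)).astype(np.uint8)
c=max(cv2.findContours(m,0,1)[0],key=cv2.contourArea)[:,0]
w=np.array([plane("w2",p,.016,o)[:2] for p in c],np.float32); print(cv2.boxPoints(cv2.minAreaRect(w)).round(3))
def green(n): 
    pass
im=get_image("side"); cv2.imwrite("pics/s6.png",im); h=cv2.cvtColor(im,cv2.COLOR_BGR2HSV)
a=cv2.imread("pics/side0.png")
for nm,i in(("0",a),("now",im)):
    g=i[135:215,225:330]; hh=cv2.cvtColor(i,cv2.COLOR_BGR2HSV)
    lid=((hh[...,1]<60)&(hh[...,2]<110)&(hh[...,2]>50)).astype(np.uint8); lid[:145]=0;lid[190:]=0;lid[:,:255]=0;lid[:,300:]=0
    N,L,S,C=cv2.connectedComponentsWithStats(lid); k=1+S[1:,4].argmax(); print(nm,"lid",S[k],C[k].round(1))
E
```

```text
[[0.331 0.079]
 [0.45  0.076]
 [0.452 0.171]
 [0.333 0.173]]
0 lid [263 154  24  18 272] [274.3 163.4]
now lid [262 156  24  18 155] [271.8 167.6]
```

Emit:
arm_command(
  moves=[0,0,0,0.02,0,0,0,0,0,0,0.04,0,0,0,0,0,0,0.06,0,0,0,0,0,0,0.08,0,0,0,0,0,0,0.1,0,0,0,0,0,0,0.12,0,0,0,0,0,0,0.14,0,0,0,0,0,0,0.17,0,0,0,0,0,0,0.2,0,0,0,0,0,0,0.23,0,0,0,0,0,0,0.26,0,0,0,0,0,0,0.29,0,0,0,0,0,0,0.32,0,0,0],
)

```text
t: 17.95
tcp_pos: [0.481, 0.0245, 0.0099]
tool_rot: [3.139, 0.022, 2.944]
force: [7.4, -1.2, 14.5]
finger_gap: -0.0
grip_force: 7.5
```

Emit:
arm_command(
  moves=[0,0,0,0,0,-0.1,0,0,0,0,0,0,-0.5,0,0,0,0,0,0,-1.3,0,0,0,0,0,0,-2.2,60,0,0,0,0,0,-3,85,0,0,0,0,0,-3,85,0,0,0,0,0,-3,85,0,0,0,0,0,-3,85],
)

```text
t: 18.75
tcp_pos: [0.4682, 0.0253, 0.1532]
tool_rot: [-3.141, -0.004, 2.944]
force: [0.4, 0.4, -0.5]
finger_gap: 0.0723
grip_force: 0.0
```

```bash
python3 snap.py w7; python3 - <<'E'
from h import *
import pickle
s=get_image("side"); cv2.imwrite("pics/s7.png",s)
w=cv2.imread("pics/w7.png"); 
cv2.imwrite("pics/v10.png",np.vstack([cv2.resize(w,(480,300)),cv2.resize(s[135:260,200:400],(480,300))]))
E
```

```text
18.75 [0.4682 0.0253 0.1532] [-3.141  -0.0037  2.9441] [ 0.38  0.38 -0.46] [-0.04  0.11  2.05  0.    0.99 -1.41]
```

View pics/v10.png

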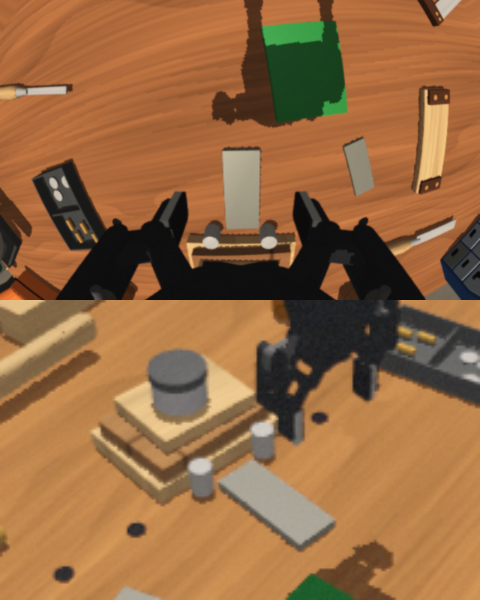

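The stone lies clear of the stack at wrist (242,189) in the half picture. The stack has settled flat in one piece behind the dogs, with the tin at (178,385) in the lower half. Now I'll measure the stone.

```bash
cat > m2.py <<'E'
from h import *
import pickle,sys
n,pt,ho=sys.argv[1],eval(sys.argv[2]),eval(sys.argv[3]); z=float(sys.argv[4])
o=pickle.load(open(f"pics/{n}.pkl","rb")); h=cv2.cvtColor(cv2.imread(f"pics/{n}.png"),cv2.COLOR_BGR2HSV)
def rep(tag,mask,pt,z):
    N,L=cv2.connectedComponents(mask.astype(np.uint8)); m=(L==L[pt[1],pt[0]]).astype(np.uint8)
    c=max(cv2.findContours(m,0,1)[0],key=cv2.contourArea)[:,0]
    w=np.array([plane(n,p,z,o)[:2]*1000 for p in c],np.float32); r=cv2.minAreaRect(w)
    print(tag,h[pt[1],pt[0]],[np.round(v,2) for v in r]); print(cv2.boxPoints(r).round(1).tolist())
rep("stone",(h[...,1]<70)&(h[...,2]>100),pt,z)
if ho: rep("base",(h[...,0]>14)&(h[...,0]<32)&(h[...,2]>150)&(h[...,1]<150),ho,.016)
E
python3 m2.py w7 "(322,252)" "(577,185)" .01
```

```text
stone [ 22  46 167] [array([538.09,  13.44]), array([ 48.47, 122.41]), np.float64(79.81)]
[[473.6000061035156, 0.4000000059604645], [594.0, -21.200000762939453], [602.5999755859375, 26.5], [482.1000061035156, 48.099998474121094]]
base [ 17 122 234] [array([524.45, 339.58]), array([ 64.2 , 174.88]), np.float64(86.97)]
[[435.3999938964844, 312.1000061035156], [610.0999755859375, 302.8999938964844], [613.5, 367.0], [438.79998779296875, 376.29998779296875]]
```

Emit:
arm_command(
  moves=[0,0,-0.14,-0.7,0.02,0.3,85,0,0,-0.14,-1.42,0.04,1,85,0,0,-0.14,-1.42,0.04,1.7,85,0,0,-0.14,-1.42,0.04,2.2,85,0,0,-0.14,-1.42,0.04,2.5,85,0,0,-0.14,-1.42,0.04,2.6,85,0,0,-0.14,-1.42,0.04,2.6,85,0,0,-0.14,-1.42,0.04,2.6,85],
)

```text
t: 19.65
tcp_pos: [0.5411, 0.0133, 0.0259]
tool_rot: [3.141, 0.002, 2.964]
force: [-0.2, 0.2, 0.9]
finger_gap: 0.0851
grip_force: 0.0
```

Emit:
arm_command(
  moves=[0,0,0,0.06,0,0.2,85,0,0,0,0.06,0,0.4,85,0,0,0,0.06,0,0.48,85,0,0,0,0.06,0,0.5,85,0,0,0,0.06,0,0.5,85,0,0,0,0.06,0,0.5,85],
)

```text
t: 20.25
tcp_pos: [0.5374, 0.0138, 0.0]
tool_rot: [3.142, 0.0, 2.964]
force: [-1.1, -0.4, 0.6]
finger_gap: 0.0851
grip_force: 0.0
```

Close gradually.

Emit:
arm_command(
  moves=[0,0,0,0,0,0,60,0,0,0,0,0,0,54,0,0,0,0,0,0,45,0,0,0,0,0,0,40,0,0,0,0,0,0,40,0,0,0,0,0,0,40,0,0,0,0,0,0,40],
  newtons=40,
)

```text
t: 20.95
tcp_pos: [0.5377, 0.0138, 0.0003]
tool_rot: [3.141, 0.001, 2.964]
force: [-0.2, 1.1, 4.8]
finger_gap: 0.0488
grip_force: 42.1
```

Emit:
arm_command(
  moves=[0,0,0,0,0,-0.05,40,0,0,0,0,0,-0.15,40,0,0,0,0,0,-0.35,40,0,0,0,0,0,-0.65,40,0,0,0,0,0,-1.0,40,0,0,0,0,0,-1.5,40,0,0,0,0,0,-2.0,40,0,0,0,0,0,-2.4,40,0,0,0,0,0,-2.4,40,0,0,0,0,0,-2.4,40],
)

```text
t: 21.95
tcp_pos: [0.5374, 0.0138, 0.1207]
tool_rot: [3.141, 0.002, 2.964]
force: [0.2, 0.2, -2.1]
finger_gap: 0.0487
grip_force: 41.7
```

```bash
python3 snap.py w8; python3 - <<'E'
from h import *
import pickle
o=pickle.load(open("pics/w8.pkl","rb")); h=cv2.cvtColor(cv2.imread("pics/w8.png"),cv2.COLOR_BGR2HSV)
m=((h[...,1]<70)&(h[...,2]>90)).astype(np.uint8)
N,L,S,C=cv2.connectedComponentsWithStats(m)
for i in range(1,N):
    if S[i,4]>150: print(S[i],C[i].round(1))
E
```

```text
21.95 [0.5374 0.0138 0.1207] [3.1414e+00 1.7000e-03 2.9637e+00] [ 0.23  0.22 -2.07] [-0.06  0.28  1.92 -0.    0.94 -1.45]
[  0  46  69  26 712] [33.4 57.7]
[ 479  124   44   92 2501] [501.6 168.6]
[265 152  18  67 672] [271.7 189.5]
[ 34 187  18  39 373] [ 42.5 206.2]
[572 269  60  37 743] [601.4 287.2]
[ 273  280   96   74 5617] [318.  317.4]
[ 561  369   79   31 1248] [606.2 389.4]
```

```bash
python3 - <<'E'
import cv2
i=cv2.imread("pics/w8.png"); h=cv2.cvtColor(i,cv2.COLOR_BGR2HSV)
for x in(285,320,355): print(x,[(y,*map(int,h[y,x])) for y in range(60,290,8)])
for y in(160,200): print(y,[(x,*map(int,h[y,x])) for x in range(240,401,6)])
E
```

```text
285 [(60, 12, 167, 183), (68, 12, 165, 188), (76, 12, 168, 181), (84, 12, 168, 172), (92, 12, 166, 178), (100, 12, 167, 186), (108, 12, 166, 187), (116, 12, 166, 194), (124, 12, 166, 195), (132, 11, 169, 143), (140, 12, 169, 80), (148, 12, 150, 73), (156, 23, 45, 68), (164, 25, 46, 67), (172, 25, 42, 66), (180, 22, 42, 66), (188, 23, 46, 66), (196, 22, 43, 65), (204, 22, 42, 66), (212, 20, 46, 67), (220, 22, 42, 66), (228, 22, 43, 65), (236, 20, 46, 66), (244, 19, 42, 67), (252, 22, 43, 65), (260, 23, 46, 67), (268, 21, 39, 66), (276, 25, 43, 65), (284, 23, 45, 180)]
320 [(60, 12, 167, 195), (68, 12, 167, 188), (76, 12, 167, 174), (84, 11, 166, 103), (92, 11, 163, 80), (100, 11, 169, 83), (108, 11, 167, 84), (116, 12, 169, 80), (124, 12, 167, 81), (132, 11, 171, 82), (140, 12, 168, 76), (148, 12, 138, 72), (156, 23, 46, 67), (164, 25, 46, 66), (172, 25, 42, 66), (180, 25, 42, 67), (188, 20, 46, 67), (196, 21, 39, 66), (204, 19, 42, 67), (212, 19, 43, 65), (220, 22, 42, 66), (228, 20, 46, 67), (236, 20, 46, 66), (244, 20, 46, 67), (252, 22, 42, 66), (260, 25, 43, 65), (268, 22, 42, 66
[... 974 characters left out ...]
, 67), (354, 25, 42, 66), (360, 25, 42, 66), (366, 23, 46, 67), (372, 25, 46, 67), (378, 12, 157, 83), (384, 12, 168, 85), (390, 11, 165, 85), (396, 11, 165, 85)]
200 [(240, 12, 165, 202), (246, 12, 166, 200), (252, 12, 165, 202), (258, 12, 164, 204), (264, 13, 165, 204), (270, 22, 41, 203), (276, 21, 42, 201), (282, 18, 49, 68), (288, 20, 46, 67), (294, 19, 42, 67), (300, 20, 46, 67), (306, 21, 49, 68), (312, 20, 46, 66), (318, 20, 46, 66), (324, 20, 45, 68), (330, 22, 42, 66), (336, 21, 49, 67), (342, 22, 42, 67), (348, 20, 46, 67), (354, 20, 45, 68), (360, 22, 42, 67), (366, 22, 42, 67), (372, 20, 46, 67), (378, 12, 165, 198), (384, 13, 167, 194), (390, 12, 168, 188), (396, 12, 166, 183)]
```

```bash
python3 - <<'E'
from h import *
o={"tcp_pos":np.zeros(3),"tool_rot":np.zeros(3)}
for uv,z in[((320,150),0),((320,151),0),((320,354),-.0097),((318,353),-.0097),((268,170),-.0097),((375,170),-.0097)]: print(uv,plane("w8",uv,z,o).round(4))
h=cv2.cvtColor(cv2.imread("pics/w8.png"),cv2.COLOR_BGR2HSV)
for x in(290,318,350): print([(y,*map(int,h[y,x])) for y in range(340,362,2)])
for x in(285,320,355): print([(y,*map(int,h[y,x])) for y in range(144,157)])
E
```

```text
(320, 150) [ 0.0591 -0.0001  0.    ]
(320, 151) [ 0.0586 -0.0001  0.    ]
(320, 354) [-0.0569 -0.0001 -0.0097]
(318, 353) [-0.0561 -0.0012 -0.0097]
(268, 170) [ 0.0519 -0.0229 -0.0097]
(375, 170) [ 0.0519  0.0241 -0.0097]
[(340, 23, 46, 162), (342, 23, 44, 162), (344, 24, 44, 161), (346, 22, 46, 160), (348, 24, 47, 103), (350, 0, 13, 19), (352, 0, 0, 16), (354, 150, 16, 16), (356, 135, 30, 17), (358, 0, 0, 17), (360, 120, 16, 16)]
[(340, 22, 45, 163), (342, 24, 44, 162), (344, 24, 46, 161), (346, 23, 48, 161), (348, 22, 48, 161), (350, 22, 46, 160), (352, 22, 46, 144), (354, 15, 18, 28), (356, 0, 0, 17), (358, 60, 14, 18), (360, 0, 0, 16)]
[(340, 23, 44, 162), (342, 24, 46, 162), (344, 23, 46, 161), (346, 24, 45, 159), (348, 24, 47, 104), (350, 90, 13, 20), (352, 120, 15, 17), (354, 150, 14, 18), (356, 105, 28, 18), (358, 60, 16, 16), (360, 0, 0, 16)]
[(144, 12, 167, 78), (145, 12, 169, 77), (146, 12, 169, 77), (147, 11, 159, 77), (148, 12, 150, 73), (149, 13, 108, 66), (150, 17, 61, 59), (151, 19, 48, 59), (152, 22, 46, 61), (153, 23, 47, 65), (154, 25, 42, 66), (155, 27, 42, 67), (156, 23, 45, 68)]
[(144, 11, 169, 80), (145, 11, 164, 81), (146, 11, 163, 80), (147, 12, 157, 78), (148, 12, 138, 72), (149, 15, 97, 63), (150, 18, 57, 58), (151, 22, 47, 60), (152, 20, 49, 62), (153, 21, 51, 65), (154, 25, 46, 66), (155, 23, 46, 67), (156, 23, 46, 67)]
[(144, 12, 164, 76), (145, 11, 159, 77), (146, 12, 167, 78), (147, 12, 166, 77), (148, 13, 148, 74), (149, 13, 110, 65), (150, 19, 68, 60), (151, 21, 45, 57), (152, 22, 45, 62), (153, 25, 44, 64), (154, 22, 42, 66), (155, 23, 46, 67), (156, 23, 46, 67)]
```

Emit:
arm_command(
  moves=[0,0,-0.1,0.1,0.4,0,40,0,0,-0.3,0.3,1.2,0,40,0,0,-0.5,0.5,2.0,0,40,0,0,-0.7,0.7,2.8,0,40,0,0,-0.9,0.9,3.6,0,40,0,0,-0.9,1.1,4.4,0,40,0,0,-0.9,1.25,5.2,0,40,0,0,-0.9,1.4,5.9,0,40,0,0,-0.9,1.44,6.3,0.2,40,0,0,-0.9,1.44,6.37,0.6,40,0,0,-0.9,1.44,6.37,1.0,40,0,0,-0.9,1.44,6.37,1.3,40,0,0,-0.9,1.44,6.37,1.3,40,0,0,-0.9,1.44,6.37,1.3,40,0,0,-0.9,1.44,6.37,1.3,40],
)

```text
t: 23.5
tcp_pos: [0.5235, 0.3401, 0.0557]
tool_rot: [3.141, 0.001, 3.089]
force: [-0.3, 0.1, -2.3]
finger_gap: 0.0489
grip_force: 41.8
```

```bash
python3 snap.py w9; python3 - <<'E'
import cv2
h=cv2.cvtColor(cv2.imread("pics/w9.png"),cv2.COLOR_BGR2HSV)
for x in(290,320,350): print(x,[(y,*map(int,h[y,x])) for y in range(70,170,3)])
E
```

```text
23.5 [0.5235 0.3401 0.0557] [3.1407e+00 1.4000e-03 3.0888e+00] [-0.33  0.08 -2.29] [ 0.51  0.51  1.74  0.    0.89 -1.01]
290 [(70, 12, 165, 199), (73, 12, 166, 192), (76, 12, 166, 187), (79, 12, 166, 190), (82, 12, 166, 192), (85, 12, 166, 193), (88, 12, 167, 170), (91, 12, 163, 83), (94, 10, 159, 72), (97, 9, 167, 107), (100, 10, 167, 110), (103, 9, 169, 107), (106, 9, 165, 108), (109, 9, 168, 111), (112, 10, 165, 88), (115, 11, 167, 125), (118, 10, 169, 113), (121, 10, 167, 113), (124, 9, 168, 120), (127, 9, 169, 122), (130, 9, 150, 51), (133, 10, 149, 48), (136, 14, 139, 103), (139, 15, 135, 142), (142, 16, 132, 170), (145, 16, 134, 168), (148, 16, 129, 146), (151, 23, 49, 62), (154, 23, 47, 87), (157, 23, 44, 70), (160, 25, 44, 69), (163, 25, 44, 69), (166, 23, 44, 70), (169, 25, 44, 69)]
320 [(70, 12, 164, 81), (73, 12, 163, 78), (76, 12, 165, 79), (79, 12, 164, 81), (82, 11, 163, 83), (85, 12, 165, 85), (88, 11, 165, 85), (91, 12, 165, 82), (94, 12, 158, 50), (97, 9, 153, 45), (100, 10, 160, 43), (103, 10, 148, 43), (106, 10, 145, 44), (109, 10, 153, 45), (112, 9, 156, 44), (11
[... 354 characters left out ...]
169, 27, 41, 68)]
350 [(70, 12, 168, 184), (73, 12, 166, 183), (76, 12, 165, 188), (79, 12, 166, 190), (82, 12, 165, 195), (85, 12, 166, 201), (88, 12, 165, 193), (91, 12, 169, 125), (94, 11, 169, 68), (97, 9, 166, 103), (100, 9, 168, 105), (103, 9, 166, 109), (106, 10, 168, 108), (109, 15, 168, 147), (112, 16, 166, 109), (115, 17, 165, 108), (118, 16, 165, 108), (121, 16, 164, 98), (124, 9, 156, 44), (127, 9, 161, 46), (130, 10, 152, 47), (133, 11, 159, 45), (136, 14, 136, 94), (139, 15, 134, 124), (142, 15, 133, 123), (145, 15, 134, 122), (148, 15, 124, 109), (151, 25, 46, 61), (154, 23, 47, 70), (157, 23, 47, 70), (160, 23, 44, 69), (163, 25, 44, 70), (166, 23, 48, 69), (169, 25, 44, 70)]
```

```bash
python3 - <<'E'
from h import *
import pickle
o={"tcp_pos":np.zeros(3),"tool_rot":np.zeros(3)}
for r,z in[(135,.0327),(135.3,.0327),(91.5,.0327),(149.3,0),(152.5,-.0097)]: print(r,plane("w9",(320,r),z,o).round(4))
h=cv2.cvtColor(cv2.imread("pics/w9.png"),cv2.COLOR_BGR2HSV)
print([(y,*map(int,h[y,290])) for y in range(127,138)]);print([(y,*map(int,h[y,350])) for y in range(130,138)])
# lateral edges of base near row 142 and stone near row 158
for y in(141,158): print(y,[(x,*map(int,h[y,x])) for x in list(range(255,280))+list(range(366,386))])
E
```

```text
135 [ 0.0629 -0.0001  0.0327]
135.3 [ 0.0627 -0.0001  0.0327]
91.5 [ 0.0874 -0.0001  0.0327]
149.3 [ 0.0594 -0.0001  0.    ]
152.5 [ 0.0594 -0.0001 -0.0097]
[(127, 9, 169, 122), (128, 9, 169, 101), (129, 9, 161, 65), (130, 9, 150, 51), (131, 10, 154, 48), (132, 10, 163, 47), (133, 10, 149, 48), (134, 11, 159, 48), (135, 13, 146, 70), (136, 14, 139, 103), (137, 16, 133, 128)]
[(130, 10, 152, 47), (131, 11, 163, 47), (132, 10, 152, 47), (133, 11, 159, 45), (134, 11, 154, 48), (135, 13, 145, 65), (136, 14, 136, 94), (137, 15, 135, 117)]
141 [(255, 12, 167, 192), (256, 12, 166, 192), (257, 12, 167, 191), (258, 12, 166, 192), (259, 12, 167, 191), (260, 12, 169, 190), (261, 12, 165, 192), (262, 12, 166, 192), (263, 12, 163, 192), (264, 12, 166, 191), (265, 12, 166, 190), (266, 12, 165, 192), (267, 12, 167, 191), (268, 12, 165, 190), (269, 13, 159, 191), (270, 15, 141, 213), (271, 18, 122, 237), (272, 20, 109, 246), (273, 22, 103, 250), (274, 22, 100, 251), (275, 22, 99, 251), (276, 22, 97, 251), (277, 23, 97, 251), (278, 22, 97, 251), (279, 22, 99, 251), (366, 15, 132, 129), (367, 15, 131,
[... 578 characters left out ...]
, 99, 176), (265, 20, 53, 184), (266, 22, 41, 207), (267, 22, 39, 217), (268, 22, 41, 218), (269, 23, 39, 217), (270, 22, 41, 217), (271, 22, 40, 217), (272, 23, 39, 217), (273, 21, 40, 217), (274, 22, 40, 217), (275, 23, 39, 215), (276, 22, 40, 216), (277, 23, 39, 215), (278, 22, 39, 215), (279, 23, 39, 214), (366, 25, 40, 71), (367, 25, 44, 70), (368, 23, 44, 69), (369, 23, 47, 71), (370, 25, 41, 69), (371, 25, 44, 69), (372, 23, 47, 70), (373, 23, 44, 69), (374, 25, 44, 69), (375, 23, 48, 69), (376, 16, 71, 68), (377, 12, 122, 75), (378, 11, 157, 81), (379, 12, 164, 84), (380, 12, 167, 84), (381, 11, 164, 84), (382, 11, 164, 84), (383, 11, 166, 83), (384, 12, 166, 83), (385, 11, 164, 84)]
```

Emit:
arm_command(
  moves=[0,0,0,0.02,0.03,0.15,40,0,0,0,0.02,0.03,0.35,40,0,0,0,0.02,0.03,0.5,40,0,0,0,0.02,0.03,0.56,40,0,0,0,0.02,0.03,0.56,40,0,0,0,0.02,0.03,0.56,40,0,0,0,0.02,0.03,0.56,40],
)

```text
t: 24.25
tcp_pos: [0.5221, 0.3418, 0.0272]
tool_rot: [3.141, 0.001, 3.089]
force: [0.8, -0.5, -1.1]
finger_gap: 0.0488
grip_force: 41.8
```

```bash
python3 snap.py w10; python3 - <<'E'
from h import *
h=cv2.cvtColor(cv2.imread("pics/w10.png"),cv2.COLOR_BGR2HSV)
for x in(285,320,355): print(x,[(y,*map(int,h[y,x])) for y in range(70,160,2)])
o={"tcp_pos":np.zeros(3),"tool_rot":np.zeros(3)}
for r in range(120,154,3): print(r,plane("w9",(320,r),0.0045,o)[0].round(4),plane("w9",(320,r),0,o)[0].round(4))
E
```

```text
24.25 [0.5221 0.3418 0.0272] [3.1412e+00 6.0000e-04 3.0892e+00] [ 0.76 -0.47 -1.11] [ 0.51  0.56  1.74  0.    0.84 -1.01]
285 [(70, 12, 166, 200), (72, 12, 164, 196), (74, 12, 165, 195), (76, 12, 166, 197), (78, 12, 165, 199), (80, 12, 165, 198), (82, 12, 165, 199), (84, 13, 167, 201), (86, 12, 165, 199), (88, 12, 165, 181), (90, 11, 162, 93), (92, 11, 164, 87), (94, 11, 162, 85), (96, 10, 166, 77), (98, 9, 168, 105), (100, 9, 166, 118), (102, 10, 169, 115), (104, 10, 167, 113), (106, 9, 164, 112), (108, 10, 164, 112), (110, 9, 165, 113), (112, 10, 164, 123), (114, 15, 166, 198), (116, 21, 146, 248), (118, 23, 139, 252), (120, 23, 137, 252), (122, 23, 136, 252), (124, 21, 144, 250), (126, 16, 161, 228), (128, 11, 167, 133), (130, 9, 167, 124), (132, 9, 168, 129), (134, 9, 168, 132), (136, 9, 166, 134), (138, 9, 162, 135), (140, 10, 166, 135), (142, 9, 167, 122), (144, 12, 152, 79), (146, 16, 135, 127), (148, 16, 127, 122), (150, 18, 70, 73), (152, 23, 45, 101), (154, 22, 42, 202), (156, 22, 42, 190), (158, 21, 47, 109)]
320 [(70, 11, 167, 81), (72, 12, 167, 81), (74, 12, 164, 84), (7
[... 1232 characters left out ...]
9), (112, 13, 168, 162), (114, 16, 168, 158), (116, 16, 168, 114), (118, 16, 168, 114), (120, 16, 166, 112), (122, 16, 166, 112), (124, 16, 166, 112), (126, 15, 165, 108), (128, 14, 160, 78), (130, 9, 155, 46), (132, 10, 146, 47), (134, 11, 165, 48), (136, 10, 158, 50), (138, 10, 153, 50), (140, 10, 156, 49), (142, 9, 152, 47), (144, 13, 143, 66), (146, 15, 137, 123), (148, 16, 125, 120), (150, 20, 65, 71), (152, 23, 46, 67), (154, 25, 42, 73), (156, 25, 42, 73), (158, 25, 46, 72)]
120 0.0727 0.073
123 0.0713 0.0716
126 0.0699 0.0702
129 0.0685 0.0688
132 0.0671 0.0674
135 0.0656 0.0661
138 0.0642 0.0647
141 0.0628 0.0633
144 0.0613 0.0619
147 0.0599 0.0605
150 0.0584 0.0591
153 0.057 0.0577
```

The gap from stone to cleat is 2.0 mm at equal depth, which is exactly the nominal. I'll lower the stone.

Emit:
arm_command(
  moves=[0,0,0,0,0,0.06,40,0,0,0,0,0,0.11,40,0,0,0,0,0,0.16,40,0,0,0,0,0,0.19,40,0,0,0,0,0,0.19,40,0,0,0,0,0,0.19,40],
)

```text
t: 24.9
tcp_pos: [0.5216, 0.3416, 0.0173]
tool_rot: [-3.142, -0.0, 3.089]
force: [-0.3, -0.2, -1.8]
finger_gap: 0.0486
grip_force: 41.8
```

Emit:
arm_command(
  moves=[0,0,0,0,0,0.008,40,0,0,0,0,0,0.016,40,0,0,0,0,0,0.02,40,0,0,0,0,0,0.02,40],
)

```text
t: 25.3
tcp_pos: [0.5217, 0.3416, 0.0164]
tool_rot: [3.142, 0.0, 3.089]
force: [-0.5, 0.7, -1.3]
finger_gap: 0.0484
grip_force: 41.9
```

Emit:
arm_command(
  moves=[0,0,0,0,0,0.005,40,0,0,0,0,0,0.01,40,0,0,0,0,0,0.015,40,0,0,0,0,0,0.015,40],
)

```text
t: 25.7
tcp_pos: [0.5218, 0.3416, 0.0164]
tool_rot: [-3.142, -0.0, 3.089]
force: [-1.7, -0.3, 6.0]
finger_gap: 0.0486
grip_force: 42.6
```

Emit:
arm_command(
  moves=[0,0,0,0,0,-0.01,45,0,0,0,0,0,-0.01,50,0,0,0,0,0,-0.01,55,0,0,0,0,0,-0.01,65,0,0,0,0,0,-0.01,75,0,0,0,0,0,-0.01,75,0,0,0,0,0,-0.2,75,0,0,0,0,0,-0.7,75,0,0,0,0,0,-1.5,75,0,0,0,0,0,-2.4,75,0,0,0,0.8,0,-3.2,75,0,0,0,1.2,0,-3.6,75,0,0,0,1.2,0,-3.6,75,0,0,0,1.2,0,-3.6,75],
)

```text
t: 27.1
tcp_pos: [0.4622, 0.3451, 0.197]
tool_rot: [3.14, 0.003, 3.09]
force: [-0.2, -0.2, 0.1]
finger_gap: 0.0747
grip_force: 0.0
```

```bash
python3 snap.py w11; python3 - <<'E'
from h import *
import pickle
o=pickle.load(open("pics/w11.pkl","rb")); h=cv2.cvtColor(cv2.imread("pics/w11.png"),cv2.COLOR_BGR2HSV)
def rect(m,z):
    N,L,S,C=cv2.connectedComponentsWithStats(m.astype(np.uint8))
    for i in range(1,N):
        if S[i,4]<1200: continue
        c=max(cv2.findContours((L==i).astype(np.uint8),0,1)[0],key=cv2.contourArea)[:,0]
        w=np.array([plane("w",p,z,o)[:2]*1000 for p in c],np.float32); r=cv2.minAreaRect(w); print(S[i],[np.round(v,1) for v in r])
rect((h[...,1]<70)&(h[...,2]>55),.026)
for n in("scene","side"):
    im=get_image(n); cv2.imwrite(f"pics/{n}f.png",im)
    a=cv2.imread(f"pics/{n}0.png"); d=(cv2.absdiff(a,im).max(2)>40).astype(np.uint8); d=cv2.morphologyEx(d,cv2.MORPH_OPEN,np.ones((3,3)))
    N,L,S,C=cv2.connectedComponentsWithStats(d); print(n,[S[i].tolist() for i in range(1,N) if S[i,4]>30])
E
```

```text
27.1 [0.4622 0.3451 0.197 ] [3.1401e+00 2.7000e-03 3.0902e+00] [-0.21 -0.24  0.08] [ 0.57  0.25  1.78 -0.    1.11 -0.95]
[ 341    0  104   49 2053] [array([286.1, 429. ]), array([ 26.5, 116.2]), np.float64(30.9)]
[ 563  102   47   64 2690] [array([406.6, 708.5]), array([ 84.9, 100.4]), np.float64(0.5)]
[ 297  181   46  103 4448] [array([523. , 341.6]), array([ 47.8, 124.6]), np.float64(86.9)]
[ 179  212   60   91 1890] [array([548.7, 216.3]), array([122.7,  57.3]), np.float64(9.8)]
scene [[88, 0, 80, 93, 2653], [319, 0, 32, 9, 226], [374, 0, 24, 11, 228], [423, 0, 13, 9, 92], [445, 0, 31, 15, 385], [369, 5, 22, 19, 138], [320, 9, 35, 18, 220], [358, 12, 10, 10, 82], [457, 16, 58, 67, 1240], [315, 24, 9, 19, 94], [436, 25, 10, 10, 77], [326, 29, 8, 10, 45], [336, 32, 38, 25, 372], [387, 32, 12, 11, 100], [443, 42, 9, 11, 59], [358, 49, 13, 6, 54], [343, 54, 27, 32, 488], [362, 62, 130, 152, 7372], [169, 103, 152, 42, 2208], [334, 111, 48, 31, 985], [423, 210, 18, 38, 630], [287, 234, 15, 9, 57], [304, 234, 11, 8, 54], [314, 241, 8, 9, 44], [293, 255, 23, 11, 137], [274, 262, 43, 16, 157]]
side [[216, 0, 188, 89, 10597], [411, 0, 25, 17, 277], [468, 0, 148, 290, 20901], [101, 31, 118, 84, 2029], [206, 38, 8, 6, 33], [148, 63, 108, 281, 11924], [112, 87, 66, 57, 2829], [274, 153, 15, 11, 52], [583, 153, 57, 24, 681], [590, 179, 23, 33, 469], [266, 187, 29, 18, 101], [289, 198, 17, 15, 159], [627, 223, 13, 16, 133], [615, 282, 25, 9, 161], [627, 296, 13, 37, 287], [445, 310, 99, 90, 4682], [493, 311, 43, 66, 1141], [206, 342, 145, 58, 2887], [596, 343, 36, 57, 840]]
```

The stone measures 124.6 × 47.8 mm, is parallel to the holder, and met the base at 16 mm, so it sits flat between the cleats. Only the arm, the stone and the settled stack have changed in the fixed views.

```bash
python3 -c "from h import *; print(close_job())"
```

```text
the job is handed in; nothing more can be done
None
```

The stone was drawn out between the dogs with the stack left standing in one piece, it now lies flat in the holder between the cleats, and the job is handed in at about 27 s; the most I measured pressing on it was 20 N, right at the limit.

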